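# Hold the kettle's spout open for filling

### The arm

A 6-joint arm with a two-finger parallel gripper is mounted at the origin on the work surface. World frame = base frame: x ahead of the robot, y to its left, z up, the work surface at z = 0. Lengths are in mm, angles in rad, forces in N, time in s.
With the tool pointing down it reaches from about 325 to 775 mm from the base axis. Payload 9.3 kg.
Tool frame: the origin (TCP) lies at the very end of the fingers, on their centre line; the grasp point (between the pads) lies 19 mm behind it; z points along the fingers, y is the line along which they close (so a half turn about z gives the same grasp; the last joint's range is limited). The gripper opens to 85 mm and grips with 20 to 120 N. Pads are 22 mm wide; open, the fingers measure 114 mm over their backs; the gripper's body (76 mm by 85 mm) begins 54 mm behind the grasp point. The pads swing forward as they close: fully open they stand 13 mm farther back than shut.
Start: joints at [1.088, 0.259, 0.021, 1.334, 0, 1.418], TCP at [178.121, 520.355, 193.479] pointing down, gripper open.
Joint ranges: [-3.04, 3.04], [-0.91, 1.82], [-1.04, 1.36], [-1.92, 1.95], [-1.52, 1.45], [-3.14, 3.14]. Speed limits (rad/s): [2.22, 2.22, 2.79, 3.14, 3.14, 3.14].

### API

Orientations are given as a rotation vector (axis times angle).
In Python, from plant import observe, snapshot, camera_info, job, spotter gives the robot as it stands.
- The arm moves only by the shell command python3 -m jog 'ROWS' [FORCE]. ROWS is JSON, a list of rows, each an object with "xyz": the shift along the tool's x, y, z in m, a list of three; "rot": the turn, a rotation vector about the tool's x, y, z in units of 8 degrees (1.0 is 8 degrees), a list of three; "gripper": the closure in counts, from 0 (fully open) to 255 (shut). A call has 1 to 20 rows; each row shifts and turns the commanded pose from where the row before left it, along the tool's axes as they then stand; what a row does not reach is not made up. A row lasts 1/10 s, in which the tool goes at most 50 mm and 8.59 degrees, less where a joint would pass 70% of its speed; a pose out of reach is approached as far as the arm can. A call with a gripper value outside its range is refused whole. The fingers move at their own pace and stop on an object; FORCE is the grip in N (left out, the last holds). Time passes only in rows, so rows that do not move let the fingers close. It gives the time, the measured TCP pose, the force, the opening and the grip force at its end, in the units of the state.
- observe(): the state, without advancing time (a new reading comes with each control period).
- snapshot(name): name is "scene" or "top"; returns (picture, depth): 420x560x3 uint8, red, green, blue; 420x560 float32, mm along the optical axis (not along the pixel's ray), 0 where there is no reading.
- camera_info(name): a dict with "camera_matrix" (3x3 intrinsics, pixels), "rvec" (rotation vector, rad) and "tvec" (3), from world to camera coordinates, as OpenCV has them. Camera axes: x right, y down, z forward; pixel columns grow to the right and rows downward; lengths in mm; the calibration is good to about 2 mm. A picture is of the moment at which its call begins. camera_info takes no time and is no camera call.
- job.close_job(): hands the job in; it is judged then, once.
Trained networks look in the newest picture that a camera, given by its name, has taken for a name from the list of things; names that differ only in an ending like _2 or _b are one class to them, and where a whole thing is asked for, a point or a joint stands for the part that bears it (a point fixed in the world has none). Each returns a list of dicts, best first, with "score" (0 to 1); they miss things now and then, are a little off and sometimes report something else, mostly with a low value. They report only what shows in the picture. A call takes as long as a camera call.
- spotter.trace(thing, camera): "pixels" (420x560 bool, what is visible of it) and "extent" ([left, top, width, height] in pixels, round what is visible of it).
The state is a dict: "clock": time; "joint_positions": joint angles; "qvel": joint speeds; "tau": joint torques, N m; "ee_pos": TCP position; "eef_rot": TCP orientation; "force": force on the tool from outside, world axes, zero at the start; "moment": the same for the moment, N m; "width": opening from 0.0 (shut) to 1.0 (fully open); "grasp_force": force on a finger pad.
Only numpy, scipy, OpenCV 4.12 (cv2) and the standard library are available. Lean on these libraries where they do the work, as an engineer would, in place of code of your own. Each camera call takes 0.05 s, during which the arm holds its last target. There are 200 camera calls.

### The job

I am about to fill the copper-coloured kettle through its spout: press the black thumb lever on top of its handle gently down, all the way, so that the flap at the lever's other end lifts right off the spout, and finish while still holding it down. Press on the lever only, without touching the flap or the handle, and leave the kettle standing where it is, not lifted, tipped or dragged. Leave the milk jug, the two cups and the canisters alone.

Things in the scene. Friction and masses are not known exactly. Their poses are not given: they have to be found in the camera images.
- kettle: Loose copper-coloured aluminium kettle, 0.75 to 1.2 kg, 208 mm across, 123 mm high to its lid, black lid knob up to 144 mm. A fixed handle arches lengthwise over the lid; its wooden grip is 21 mm thick, top 200 mm up. The spout reaches 150 mm from the middle. Origin: centre of the underside; x points level along the spout, z up. Stands mid-shelf, spout in any direction.
- rocker (a joint): Angle of the kettle's rocking lever: 0 = flap shut on the spout, 0.36 rad = stop, flap fully lifted. One rigid lever turning on a level pin across the handle's front end, 62 mm from the kettle's origin towards the spout and 206 mm up. A spring shuts it: about 1.3 N at the thumb pad to start, about 4 N at the stop.
- thumb_lever: Thumb end of the rocker: black pad 34 mm long (kettle's x), 26 wide, 6 thick, above the grip, the kettle's highest part. Origin: centre of its top face; shut, 12 mm from the kettle's origin towards the spout, 229 mm up, axes as the kettle's. Shut, the face slopes up 10 degrees to the rear; at the stop, down 10 degrees, and the origin is 19 mm lower and about 5 mm to the rear.
- kettle_handle: The kettle's fixed handle: steel legs at front and rear, a wooden grip between them 117 mm long along the kettle's x, and two steel cheeks at the front end that carry the lever's pin, their tops 213 mm up. With the lever at its stop a gap of a few mm stays between pad and grip. Its origin is the kettle's.
- spout_flap: The other end of the rocking lever: a round steel flap, 45 mm across, lying on the mouth of the spout. Origin: centre of the mouth, with the flap shut 130 mm from the kettle's origin towards the spout and 132 mm up. It lifts about 36 mm outward and upward.
- milk_jug: A small loose white plastic milk jug, 72 mm across, 92 mm high, with one handle; bystander. Origin: centre of its underside.
- cup_a: A loose white espresso cup, 62 mm across, 56 mm high, on the wooden turntable (250 mm across, top 29 mm above the shelf); bystander. Origin: centre of its underside.
- cup_b: The other espresso cup on the turntable, same size; bystander. Origin: centre of its underside.
- canister_small: The smallest and nearest of three white ceramic canisters with wooden lids, loose, 90 mm across, 127 mm high with its knob; bystander. Origin: centre of its underside. Its two bigger fellows (up to 130 mm across, 187 mm high) stand fixed beyond it, away from the kettle.

How it is judged (in metres and radians):
At the end, for the whole second after the job is handed in: The rocker stands at 0.30 rad or more of its 0.36, held there by the fingers pressing on the thumb lever, and the kettle stands still and upright within 25 mm of where it was (value of joint rocker above 0.3 rad and contact force between the fingers and thumb_lever above 0.5 N and distance of kettle from where it was at the start of the episode below 0.025 m and angle between kettle's own z axis and vertical below 0.06 rad and linear speed of kettle below 0.02 m/s); the arm keeps its last pose, push and grip.
It fails at once if the flap is touched instead of being worked by the lever (contact force between any of the fingers, the arm and spout_flap above 0.5 N).
It fails at once if the fingers take hold of the kettle's handle or lean on it (contact force between the fingers and kettle_handle above 2 N).
It fails at once if the thumb lever is forced (over 35 N) (contact force between the fingers and thumb_lever above 35 N).
It fails at once if the kettle is lifted, tipped or dragged (height (world z) of kettle above 0.01 m or angle between kettle's own z axis and vertical above 0.1 rad or distance of kettle from where it was at the start of the episode above 0.03 m).
It fails at once if the milk jug, a cup or the small canister is moved by more than 20 mm (distance of any of milk_jug, cup_a, cup_b, canister_small from where it was at the start of the episode above 0.02 m).
It also fails if it takes over 32 s, if anything falls off the work surface, if the arm or the gripper's body presses on something with over 40 N, if the wrist force passes 120 N, or if a joint passes its speed limit or range.

## Working session

There is one attempt and no reset: what is moved stays moved. The work goes in short steps, Python scripts to look and compute and a shell command to move; the robot and the scene stay as the last step left them, time stands still between calls to the robot, and variables do not carry over. Pictures are saved under pics/ and viewed, at most 10 in all, crops included, and the job is handed in when it is done.

```bash
mkdir -p pics; cat > h.py <<'E'
import numpy as np, cv2
from plant import observe, snapshot, camera_info, job, spotter
def cloud(cam,depth,mask=None):
    c=camera_info(cam);K=np.array(c["camera_matrix"]);R=cv2.Rodrigues(np.array(c["rvec"],float))[0];t=np.array(c["tvec"],float).ravel()
    m=depth>0
    if mask is not None:m&=mask
    v,u=np.nonzero(m);z=depth[v,u]
    p=np.stack([(u-K[0,2])/K[0,0]*z,(v-K[1,2])/K[1,1]*z,z],1)
    return (p-t)@R,np.stack([u,v],1)
E
python3 - <<'E'
from h import *
ims=[]
for cam in("scene","top"):
    im,d=snapshot(cam);ims.append(im);np.save(cam+"_d.npy",d)
    cv2.imwrite(f"pics/{cam}.png",im[:,:,::-1])
    for th in("kettle","thumb_lever","spout_flap","milk_jug","cup_a","canister_small"):
        for r in spotter.trace(th,cam)[:2]:
            P,_=cloud(cam,d,r["pixels"])
            if len(P):print(cam,th,round(r["score"],2),r["extent"],np.median(P,0).round(),P.min(0).round(),P.max(0).round())
            np.save(f"m_{cam}_{th}.npy",r["pixels"]) if th in("kettle","thumb_lever") and r["score"]>.5 else 0
o=observe();print(o["clock"],o["ee_pos"],o["eef_rot"])
E
```

```text
scene kettle 0.76 [262.4, 149.9, 59.7, 84.3] [524.  26.  98.] [326. -49. -10.] [616. 281. 236.]
scene milk_jug 0.86 [167.9, 251.5, 25.9, 32.4] [ 343. -328.   53.] [ 258. -364.   -8.] [ 382. -257.   97.]
scene cup_a 0.72 [229.6, 304.3, 33.6, 32.6] [ 602. -374.   56.] [ 570. -414.   21.] [ 650. -327.   92.]
scene canister_small 0.9 [336.9, 130.5, 28.9, 37.1] [592. 356.  92.] [541. 331.  -1.] [630. 427. 134.]
top kettle 0.6 [199.8, 190.5, 89.2, 81.2] [490.  57. 106.] [389. -45.  -6.] [625. 172. 236.]
top thumb_lever 0.68 [223.8, 210.0, 22.8, 22.5] [497.  70. 228.] [468.  50. 118.] [518.  96. 236.]
top thumb_lever 0.26 [197.4, 209.1, 47.0, 61.9] [455. 105. 204.] [389.  50. 110.] [544. 159. 236.]
top spout_flap 0.62 [199.5, 252.6, 16.6, 23.1] [403. 142. 140.] [389. 120.   1.] [426. 171. 154.]
top milk_jug 0.62 [378.0, 283.4, 31.8, 32.8] [ 340. -331.   47.] [ 292. -359.   -2.] [ 375. -288.   98.]
top cup_a 0.96 [397.3, 185.0, 30.3, 31.3] [ 605. -378.   54.] [ 567. -408.   26.] [ 646. -335.   91.]
top cup_a 0.86 [431.9, 217.8, 41.1, 26.1] [ 523. -479.   58.] [ 488. -537.   26.] [ 564. -438.   93.]
top canister_small 0.56 [102.0, 172.6, 43.2, 42.8] [575. 372. 104.] [539. 340.  -4.] [658. 474. 134.]
0.7 [178.10427585 520.34735426 193.47264105] [-5.15707341e-01 -3.09896113e+00  2.81516554e-05]
```

View pics/scene.png

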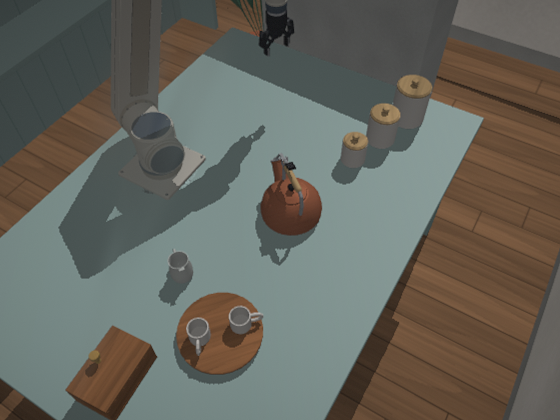

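View pics/top.png

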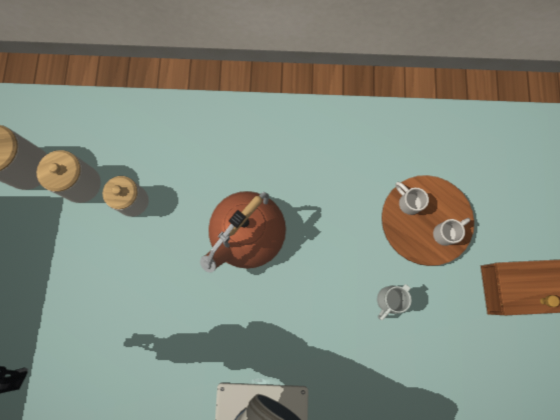

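The scene picture has the kettle near (290,205). In the top view the body is near (247,229), the black pad near (239,219) and the flap near (208,262). The networks' pad-to-flap distance is 118 mm, which matches the given sizes. I'll refine the axis and work out the shifts.

```bash
cat >> h.py <<'E'
from scipy.spatial.transform import Rotation as Ro
def delta(target,yaw_y=None):
    o=observe();R=Ro.from_rotvec(o["eef_rot"]).as_matrix()
    d=R.T@(np.array(target)-o["ee_pos"]);print("tool shift mm",d.round(1),"tool axes\n",R.round(3))
    if yaw_y is not None:
        y=R.T@np.array(yaw_y);a=np.degrees(np.arctan2(-y[0],y[1]));print("turn about tool z deg",(a+90)%180-90,"j6",o["joint_positions"][5])
E
python3 - <<'E'
from h import *
for cam in("scene","top"):
    d=np.load(cam+"_d.npy");P,u=cloud(cam,d)
    n=(np.hypot(P[:,0]-506,P[:,1]-63)<170)
    H=P[n&(P[:,2]>185)&(P[:,2]<245)]
    xy=H[:,:2];c=xy.mean(0);w=np.linalg.svd(xy-c)[2][0];w*=np.sign(-w[0])
    print(cam,len(H),"handle c",c,"yaw",np.degrees(np.arctan2(w[1],w[0])))
    T=P[n&(P[:,2]>217)&(P[:,2]<245)];print("pad",len(T),T.mean(0).round(1),T.min(0).round(),T.max(0).round())
    B=P[n&(P[:,2]>15)&(P[:,2]<80)&(np.hypot(P[:,0]-506,P[:,1]-63)<115)]
    print("body",len(B),B.min(0).round(),B.max(0).round())
f=np.radians(142.5);a=np.array([np.cos(f),np.sin(f)])
delta([497+6*-a[0],70+6*-a[1],290],[-a[1],a[0],0])
E
```

```text
scene 318 handle c [507.64322129  57.59185111] yaw 142.4464146909397
pad 70 [502.2  64.1 228. ] [477.  43. 218.] [520.  84. 236.]
body 1015 [414. -49.  15.] [616. 147.  80.]
top 697 handle c [499.75450045  66.47724602] yaw 141.991997108796
pad 208 [498.7  68.7 228.2] [472.  48. 217.] [520.  88. 236.]
body 829 [408. -44.  16.] [607. 160.  80.]
tool shift mm [-453.2 -324.7  -96.5] tool axes
 [[-0.946  0.324 -0.   ]
 [ 0.324  0.946 -0.   ]
 [ 0.    -0.    -1.   ]]
turn about tool z deg 18.603641961532787 j6 1.418218689377144
```

```bash
python3 -m jog '[{"xyz":[0,0,-0.04],"rot":[0,0,0],"gripper":255},{"xyz":[0,0,-0.04],"rot":[0,0,0],"gripper":255},{"xyz":[0,0,-0.02],"rot":[0,0,0],"gripper":255},{"xyz":[-0.03,-0.022,0],"rot":[0,0,0],"gripper":255},{"xyz":[-0.03,-0.022,0],"rot":[0,0,0],"gripper":255},{"xyz":[-0.03,-0.022,0],"rot":[0,0,0],"gripper":255},{"xyz":[-0.03,-0.022,0],"rot":[0,0,0],"gripper":255},{"xyz":[-0.03,-0.022,0],"rot":[0,0,0],"gripper":255},{"xyz":[-0.03,-0.022,0],"rot":[0,0,0],"gripper":255},{"xyz":[-0.03,-0.022,0],"rot":[0,0,0],"gripper":255},{"xyz":[-0.03,-0.022,0],"rot":[0,0,0],"gripper":255},{"xyz":[-0.03,-0.022,0],"rot":[0,0,0],"gripper":255},{"xyz":[-0.03,-0.022,0],"rot":[0,0,0],"gripper":255},{"xyz":[-0.03,-0.022,0],"rot":[0,0,0],"gripper":255},{"xyz":[-0.03,-0.022,0],"rot":[0,0,0],"gripper":255},{"xyz":[-0.03,-0.022,0],"rot":[0,0,0.8],"gripper":255},{"xyz":[0,0,0],"rot":[0,0,0.8],"gripper":255},{"xyz":[0,0,0],"rot":[0,0,0.73],"gripper":255},{"xyz":[0,0,0],"rot":[0,0,0],"gripper":255}]' 40
python3 - <<'E'
from h import *
f=np.radians(142.3);a=np.array([np.cos(f),np.sin(f)])
delta([503.8,64.3,245],[-a[1],a[0],0]);print(observe()["clock"],observe()["force"])
E
```

```text
clock: 2.6
ee_pos: [454.6, 123.1, 293.4]
eef_rot: [-1.014, -2.973, 0.0]
force: [-0.1, 0.5, 0.3]
width: -0.003
grasp_force: 0.0
tool shift mm [-74.9 -16.5  48.4] tool axes
 [[-0.792  0.611 -0.   ]
 [ 0.611  0.792 -0.   ]
 [ 0.    -0.    -1.   ]]
turn about tool z deg 0.031060888612188364 j6 0.7433972776764586
2.6 [-0.14090218  0.50189185  0.32734131]
```

```bash
python3 -m jog '[{"xyz":[-0.025,-0.0055,0],"rot":[0,0,0],"gripper":255},{"xyz":[-0.025,-0.0055,0],"rot":[0,0,0],"gripper":255},{"xyz":[-0.025,-0.0055,0],"rot":[0,0,0],"gripper":255},{"xyz":[0,0,0.02],"rot":[0,0,0],"gripper":255},{"xyz":[0,0,0.02],"rot":[0,0,0],"gripper":255},{"xyz":[0,0,0.005],"rot":[0,0,0],"gripper":255},{"xyz":[0,0,0],"rot":[0,0,0],"gripper":255},{"xyz":[0,0,0],"rot":[0,0,0],"gripper":255}]'
python3 - <<'E'
from h import *
ims=[]
for cam,(x,y) in(("scene",(235,110)),("top",(185,170))):
    im,d=snapshot(cam);ims.append(cv2.resize(im[y:y+110,x:x+100],(400,440),interpolation=cv2.INTER_CUBIC))
cv2.imwrite("pics/a.png",np.hstack(ims)[:,:,::-1])
print(observe()["ee_pos"],observe()["force"])
E
```

```text
clock: 3.4
ee_pos: [504.1, 65.0, 249.5]
eef_rot: [1.008, 2.974, 0.001]
force: [-0.6, -0.2, 0.3]
width: 0.001
grasp_force: 0.0
[504.22193254  64.89272319 249.51165823] [ 0.67453389 -0.63378608  0.11834175]
```

View pics/a.png

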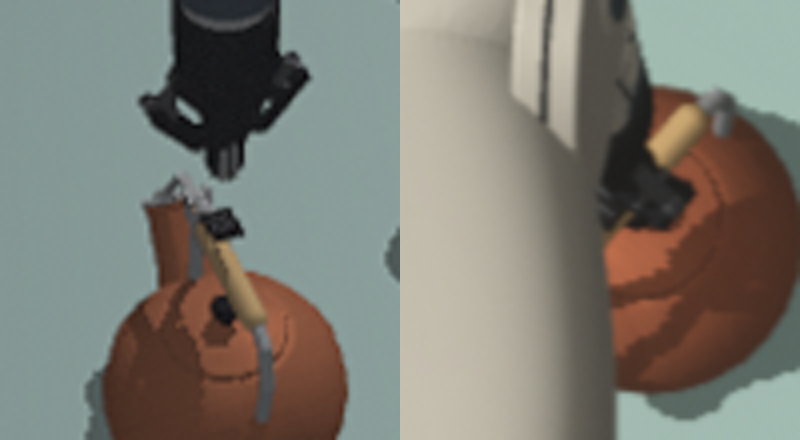

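Left half: the closed fingertips at crop (225,175) hang straight above the pad at (222,222). In the right half the arm hides the front. Now I'll descend in small steps.

```bash
python3 -m jog '[{"xyz":[0,0,0.005],"rot":[0,0,0],"gripper":255},{"xyz":[0,0,0.005],"rot":[0,0,0],"gripper":255},{"xyz":[0,0,0.004],"rot":[0,0,0],"gripper":255},{"xyz":[0,0,0.003],"rot":[0,0,0],"gripper":255},{"xyz":[0,0,0.003],"rot":[0,0,0],"gripper":255},{"xyz":[0,0,0.003],"rot":[0,0,0],"gripper":255},{"xyz":[0,0,0],"rot":[0,0,0],"gripper":255},{"xyz":[0,0,0],"rot":[0,0,0],"gripper":255}]'
python3 -m jog '[{"xyz":[0,0,0.002],"rot":[0,0,0],"gripper":255},{"xyz":[0,0,0.002],"rot":[0,0,0],"gripper":255},{"xyz":[0,0,0.002],"rot":[0,0,0],"gripper":255},{"xyz":[0,0,0],"rot":[0,0,0],"gripper":255},{"xyz":[0,0,0],"rot":[0,0,0],"gripper":255}]'
```

```text
clock: 4.3
ee_pos: [503.9, 64.7, 225.5]
eef_rot: [1.011, 2.975, -0.0]
force: [-0.4, -0.7, -0.4]
width: -0.002
grasp_force: 0.0
clock: 4.8
ee_pos: [503.9, 64.7, 219.4]
eef_rot: [-1.011, -2.974, 0.0]
force: [0.8, -0.1, -0.6]
width: 0.002
grasp_force: 0.0
```

```bash
python3 - <<'E'
from h import *
ims=[]
for cam,(x,y) in(("scene",(235,120)),("top",(185,170))):
    im,d=snapshot(cam);ims.append(cv2.resize(im[y:y+110,x:x+100],(400,440),interpolation=cv2.INTER_CUBIC))
    for th in("thumb_lever","spout_flap"):
      for r in spotter.trace(th,cam)[:1]:
        P,_=cloud(cam,d,r["pixels"]);print(cam,th,r["score"],r["extent"],np.median(P,0).round())
cv2.imwrite("pics/b.png",np.hstack(ims)[:,:,::-1])
print(observe()["ee_pos"],observe()["force"],observe()["moment"])
E
```

```text
scene thumb_lever 0.58 [286.2, 162.1, 7.2, 8.3] [501.  62. 229.]
[503.92669929  64.67719723 219.53490752] [ 0.01993009  0.34121719 -0.12480448] [ 0.00882826  0.01790286 -0.00659974]
```

View pics/b.png

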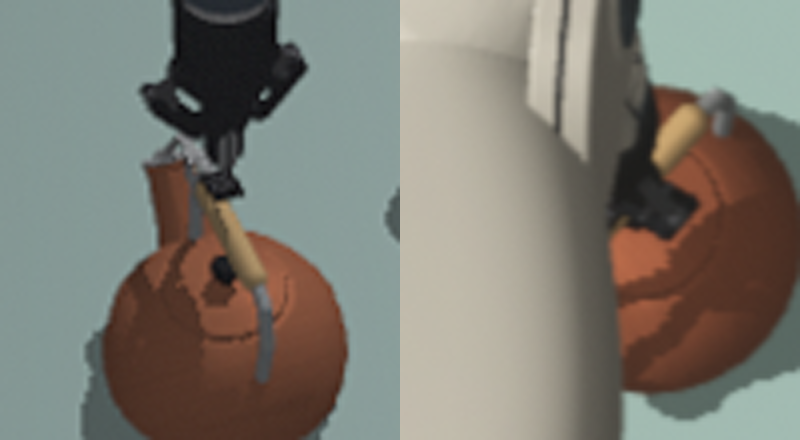

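The left half shows the fingertips at crop (222,172) and the rear of the pad still visible at (222,186). There's no contact force yet, so I'll check fingertip against pad in the depth image.

```bash
python3 - <<'E'
from h import *
f=np.radians(142.3);a=np.array([np.cos(f),np.sin(f)]);b=np.array([-a[1],a[0]]);o=np.array([508.6,60.7])
im,d=snapshot("scene");P,u=cloud("scene",d)
g=im[u[:,1],u[:,0]].astype(int)
k=np.stack([(P[:,:2]-o)@a,(P[:,:2]-o)@b,P[:,2]],1)
m=(u[:,0]>283)&(u[:,0]<299)&(u[:,1]>152)&(u[:,1]<172)
for v in range(153,172):
    s=m&(u[:,1]==v)
    print(v,[(int(x),*k[i].round().astype(int).tolist(),int(g[i].mean())) for x,i in zip(u[s,0],np.nonzero(s)[0]) if x in(287,289,291,293)])
c=camera_info("scene");R=cv2.Rodrigues(np.array(c["rvec"],float))[0];cp=-R.T@np.ravel(c["tvec"]);print("cam",cp.round())
t=observe()["ee_pos"];print("tcp in kettle",(t[:2]-o)@a,(t[:2]-o)@b,t[2])
pts=np.array([t,t+np.r_[0,0,20],[*(o+12*a),229],[*(o-4*a),232]]);print(cv2.projectPoints(pts,np.array(c["rvec"],float),np.array(c["tvec"],float),np.array(c["camera_matrix"]),None)[0].reshape(-1,2).round(1))
E
```

```text
153 [(287, -2, 14, 301, 20), (289, -12, 12, 310, 25), (291, -2, 1, 296, 34), (293, -8, -3, 300, 56)]
154 [(287, 2, 13, 292, 22), (289, -8, 10, 301, 25), (291, -6, 3, 296, 54), (293, -5, -4, 292, 71)]
155 [(287, -4, 15, 294, 20), (289, -4, 8, 292, 35), (291, -8, 4, 294, 59), (293, -5, -4, 288, 71)]
156 [(287, -2, 14, 287, 20), (289, -3, 8, 286, 41), (291, -6, 3, 288, 58), (293, -11, -1, 291, 71)]
157 [(287, -4, 15, 285, 18), (291, -7, 3, 283, 58), (293, -6, -4, 281, 70)]
158 [(287, 2, 12, 274, 22), (289, -7, 10, 283, 40), (291, -6, 3, 278, 57), (293, -9, -2, 279, 68)]
159 [(287, -1, 14, 273, 56), (289, -7, 9, 277, 38), (291, -4, 2, 271, 58), (293, -10, -2, 276, 67)]
160 [(287, -6, 15, 275, 90), (289, -1, 7, 266, 48), (291, -2, 1, 265, 57), (293, -10, -2, 271, 64)]
161 [(287, 33, 0, 223, 116), (289, -5, 9, 266, 83), (291, -8, 3, 268, 52), (293, -8, -3, 264, 99)]
162 [(287, 34, -1, 217, 124), (289, -3, 8, 259, 88), (291, 28, -12, 219, 46), (293, 208, -95, -1, 138)]
163 [(287, 21, 5, 228, 64), (289, 22, -3, 224, 32), (291, 17, -7, 228, 48), (293, 200, -92, 3, 117)]
164 [(287, 19, 6, 227,
[... 225 characters left out ...]
 (291, 4, -2, 230, 52), (293, 0, -7, 232, 39)]
167 [(287, 5, 11, 230, 26), (289, 1, 6, 232, 40), (291, 4, -2, 225, 40), (293, -2, -6, 230, 24)]
168 [(287, 2, 12, 228, 50), (289, -2, 7, 230, 22), (291, -4, 2, 231, 22), (293, -7, -4, 232, 15)]
169 [(287, 1, 13, 225, 78), (289, -13, 11, 239, 15), (291, -9, 4, 232, 45), (293, -3, -6, 222, 91)]
170 [(287, 23, 4, 194, 91), (289, -2, 7, 221, 79), (291, -9, 3, 227, 103), (293, 171, -80, 0, 145)]
171 [(287, 16, 7, 197, 95), (289, 11, 2, 201, 114), (291, 14, -6, 194, 141), (293, 173, -81, -8, 144)]
cam [1037. -867. 1441.]
tcp in kettle 6.132988413011278 -0.29809143394349663 219.5159191122761
[[290.2 167.9]
 [290.3 163.6]
 [289.5 164.5]
 [291.4 167.5]]
```

The depth image shows the real fingertips ending near z≈258, about 30 mm above the pad. The reported TCP says 219, so I'll check that offset against the first picture.

```bash
python3 - <<'E'
from h import *
for cam in("scene","top"):
    d=np.load(cam+"_d.npy");P,u=cloud(cam,d)
    s=(np.hypot(P[:,0]-178,P[:,1]-520)<75)&(P[:,2]>60)
    print(cam,s.sum(),np.sort(P[s,2])[:12].round())
c=camera_info("scene");print(cv2.projectPoints(np.array([[178.,520,193]]),np.array(c["rvec"],float),np.array(c["tvec"],float),np.array(c["camera_matrix"]),None)[0])
im=cv2.imread("pics/scene.png")
i0=cv2.resize(im[0:70,230:320],(540,420),interpolation=cv2.INTER_CUBIC);cv2.imwrite("pics/c.png",i0)
E
```

```text
scene 1145 [240. 243. 244. 246. 246. 247. 250. 250. 250. 251. 251. 251.]
top 523 [246. 246. 249. 249. 250. 251. 253. 254. 254. 254. 254. 255.]
[[[276.61149634  61.20438964]]]
```

View pics/c.png

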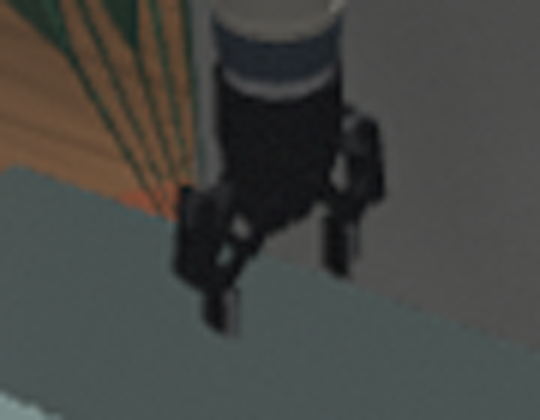

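The crop shows the open fingertips at (220,330) and (340,270), about z≈243. That is also ~37 mm above the reported TCP allowing for the 13 mm swing, so the offset is consistent. I expect contact at a reported z≈193 and the stop at ≈173.

```bash
python3 -m jog '[{"xyz":[0,0,0.005],"rot":[0,0,0],"gripper":255},{"xyz":[0,0,0.005],"rot":[0,0,0],"gripper":255},{"xyz":[0,0,0.004],"rot":[0,0,0],"gripper":255},{"xyz":[0,0,0.003],"rot":[0,0,0],"gripper":255},{"xyz":[0,0,0],"rot":[0,0,0],"gripper":255},{"xyz":[0,0,0],"rot":[0,0,0],"gripper":255}]'
python3 -m jog '[{"xyz":[0,0,0.003],"rot":[0,0,0],"gripper":255},{"xyz":[0,0,0.003],"rot":[0,0,0],"gripper":255},{"xyz":[0,0,0.002],"rot":[0,0,0],"gripper":255},{"xyz":[0,0,0],"rot":[0,0,0],"gripper":255},{"xyz":[0,0,0],"rot":[0,0,0],"gripper":255}]'
python3 -m jog '[{"xyz":[0,0,0.002],"rot":[0,0,0],"gripper":255},{"xyz":[0,0,0.002],"rot":[0,0,0],"gripper":255},{"xyz":[0,0,0.002],"rot":[0,0,0],"gripper":255},{"xyz":[0,0,0],"rot":[0,0,0],"gripper":255},{"xyz":[0,0,0],"rot":[0,0,0],"gripper":255}]'
```

```text
clock: 5.75
ee_pos: [503.9, 64.7, 202.5]
eef_rot: [-1.011, -2.974, 0.0]
force: [0.5, -0.3, -0.9]
width: -0.002
grasp_force: 0.0
clock: 6.25
ee_pos: [503.9, 64.7, 194.5]
eef_rot: [-1.011, -2.974, 0.0]
force: [-0.0, -0.3, 0.5]
width: -0.002
grasp_force: 0.0
clock: 6.75
ee_pos: [504.0, 64.7, 188.6]
eef_rot: [1.011, 2.974, 0.0]
force: [1.0, -0.8, 2.0]
width: -0.005
grasp_force: 1.0
```

Contact at about z≈191, as expected. Pressing on.

```bash
python3 -m jog '[{"xyz":[0,0,0.002],"rot":[0,0,0],"gripper":255},{"xyz":[0,0,0.002],"rot":[0,0,0],"gripper":255},{"xyz":[0,0,0.002],"rot":[0,0,0],"gripper":255},{"xyz":[0,0,0.002],"rot":[0,0,0],"gripper":255},{"xyz":[0,0,0],"rot":[0,0,0],"gripper":255},{"xyz":[0,0,0],"rot":[0,0,0],"gripper":255}]'
python3 -m jog '[{"xyz":[0,0,0.002],"rot":[0,0,0],"gripper":255},{"xyz":[0,0,0.002],"rot":[0,0,0],"gripper":255},{"xyz":[0,0,0],"rot":[0,0,0],"gripper":255},{"xyz":[0,0,0],"rot":[0,0,0],"gripper":255}]'
python3 - <<'E'
from h import *
f=np.radians(142.3);a=np.array([np.cos(f),np.sin(f)]);b=np.array([-a[1],a[0]]);o=np.array([508.6,60.7])
ims=[]
for cam,(x,y) in(("scene",(235,120)),("top",(185,170))):
    im,d=snapshot(cam);ims.append(cv2.resize(im[y:y+110,x:x+100],(400,440),interpolation=cv2.INTER_CUBIC))
    if cam=="scene":
        P,u=cloud(cam,d);k=np.stack([(P[:,:2]-o)@a,(P[:,:2]-o)@b,P[:,2]],1)
        for v in range(163,176):
            s=(u[:,1]==v)&(u[:,0]>=287)&(u[:,0]<=294);print(v,k[s][::2].round().astype(int).tolist())
cv2.imwrite("pics/d.png",np.hstack(ims)[:,:,::-1])
F=[]
for _ in range(4): snapshot("top");F.append(observe()["force"])
print(np.mean(F,0))
E
```

```text
clock: 7.35
ee_pos: [504.1, 64.6, 180.6]
eef_rot: [1.011, 2.974, -0.0]
force: [2.4, -2.4, 4.9]
width: 0.004
grasp_force: 2.2
clock: 7.75
ee_pos: [504.3, 64.5, 176.8]
eef_rot: [1.011, 2.974, -0.0]
force: [3.7, -3.7, 5.0]
width: -0.0
grasp_force: 2.8
163 [[-7, 16, 262], [-9, 10, 262], [-3, 1, 252], [-5, -5, 252]]
164 [[-4, 15, 255], [-9, 10, 258], [-6, 2, 251], [-7, -4, 250]]
165 [[-3, 11, 247], [-7, 6, 249], [-4, -2, 243], [5, -12, 229]]
166 [[-4, 15, 245], [-6, 9, 245], [-8, 3, 245], [-8, -4, 242]]
167 [[-5, 15, 242], [1, 6, 232], [-5, 2, 236], [-8, -3, 238]]
168 [[-1, 13, 232], [-3, 7, 232], [-8, 3, 235], [-5, -5, 229]]
169 [[2, 12, 224], [0, 6, 223], [-7, 3, 230], [-6, -5, 225]]
170 [[-1, 13, 223], [-2, 7, 222], [-10, 4, 229], [-4, -5, 219]]
171 [[4, 11, 212], [-2, 7, 217], [-3, 1, 215], [-3, -6, 212]]
172 [[2, 12, 210], [-4, 8, 214], [-7, 3, 216], [-5, -5, 210]]
173 [[-8, 16, 217], [-9, 10, 216], [-9, 3, 213], [-15, -1, 218]]
174 [[8, 10, 193], [-6, 9, 208], [-7, 2, 205], [-14, -1, 212]]
175 [[10, 9, 186], [-8, 9, 205], [-4, 1, 197], [-7, -4, 199]]
[ 3.92967078 -3.0329314   5.31279005]
```

View pics/d.png

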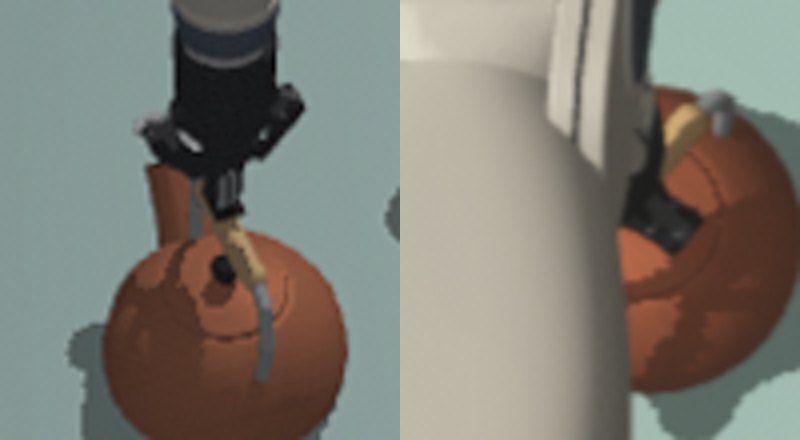

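Pressing works, but friction drags about 5 N along the kettle's axis as the pad swings rearward. I'll follow it back about 3 mm while finishing the press.

```bash
python3 -m jog '[{"xyz":[-0.0015,0,0.001],"rot":[0,0,0],"gripper":255},{"xyz":[-0.0015,0,0.001],"rot":[0,0,0],"gripper":255},{"xyz":[0,0,0],"rot":[0,0,0],"gripper":255},{"xyz":[0,0,0],"rot":[0,0,0],"gripper":255}]'
python3 -m jog '[{"xyz":[-0.001,0,0.0015],"rot":[0,0,0],"gripper":255},{"xyz":[0,0,0],"rot":[0,0,0],"gripper":255},{"xyz":[0,0,0],"rot":[0,0,0],"gripper":255}]'
```

```text
clock: 8.45
ee_pos: [505.7, 63.2, 174.3]
eef_rot: [-1.01, -2.973, -0.0]
force: [-1.7, 1.0, 4.2]
width: 0.005
grasp_force: 1.9
clock: 8.75
ee_pos: [506.9, 62.4, 172.9]
eef_rot: [-1.01, -2.974, -0.0]
force: [-2.4, 2.0, 4.6]
width: 0.003
grasp_force: 2.3
```

```bash
python3 -m jog '[{"xyz":[0,0,0.001],"rot":[0,0,0],"gripper":255},{"xyz":[0,0,0],"rot":[0,0,0],"gripper":255},{"xyz":[0,0,0],"rot":[0,0,0],"gripper":255}]'
python3 -m jog '[{"xyz":[0,0,0.001],"rot":[0,0,0],"gripper":255},{"xyz":[0,0,0],"rot":[0,0,0],"gripper":255},{"xyz":[0,0,0],"rot":[0,0,0],"gripper":255}]'
```

```text
clock: 9.05
ee_pos: [506.9, 62.4, 172.6]
eef_rot: [1.01, 2.974, 0.001]
force: [-3.5, 1.6, 11.1]
width: -0.001
grasp_force: 4.9
clock: 9.35
ee_pos: [507.0, 62.4, 172.2]
eef_rot: [1.01, 2.974, 0.001]
force: [-5.4, 1.8, 16.4]
width: -0.002
grasp_force: 7.5
```

The force climbs steeply after about 18.5 mm of travel, so this is the stop. I'll ease off slightly and check.

```bash
python3 -m jog '[{"xyz":[0,0,-0.001],"rot":[0,0,0],"gripper":255},{"xyz":[0,0,0],"rot":[0,0,0],"gripper":255},{"xyz":[0,0,0],"rot":[0,0,0],"gripper":255}]'
python3 - <<'E'
from h import *
f=np.radians(142.3);a=np.array([np.cos(f),np.sin(f)]);b=np.array([-a[1],a[0]]);o=np.array([508.6,60.7])
ims=[]
for cam,(x,y) in(("scene",(235,120)),("top",(185,170))):
    im,d=snapshot(cam);ims.append(cv2.resize(im[y:y+110,x:x+100],(400,440),interpolation=cv2.INTER_CUBIC))
    P,u=cloud(cam,d);d0=np.load(cam+"_d.npy")
    B=P[(P[:,2]>15)&(P[:,2]<80)&(np.hypot(P[:,0]-506,P[:,1]-63)<115)];print(cam,"body",len(B),B.min(0).round(),B.max(0).round())
    k=np.stack([(P[:,:2]-o)@a,(P[:,:2]-o)@b,P[:,2]],1)
    s=(abs(k[:,1])<25)&(k[:,0]>80)&(k[:,0]<190)&(k[:,2]>90)&(k[:,2]<215);print("flap pts",s.sum(),k[s][::6].round().astype(int).tolist())
cv2.imwrite("pics/e.png",np.hstack(ims)[:,:,::-1])
print(observe()["force"])
E
```

```text
clock: 9.65
ee_pos: [507.0, 62.4, 172.5]
eef_rot: [1.01, 2.974, 0.001]
force: [-3.4, 1.4, 10.7]
width: 0.001
grasp_force: 4.8
scene body 1011 [414. -51.  15.] [615. 147.  80.]
flap pts 184 [[169, 0, 158], [169, 7, 156], [143, -5, 177], [144, 9, 177], [162, 13, 156], [132, 3, 181], [142, 10, 170], [144, 20, 166], [126, 5, 178], [130, 11, 172], [115, 20, 143], [115, 17, 137], [106, 17, 141], [114, 18, 127], [102, 1, 133], [103, 11, 131], [115, 21, 118], [103, 4, 124], [105, 17, 122], [92, 1, 129], [94, 15, 128], [101, 23, 118], [90, 5, 122], [96, 14, 115], [101, 23, 108], [88, 6, 115], [88, 17, 115], [102, 23, 96], [95, 22, 99], [86, 22, 103], [88, 25, 92]]
top body 562 [408. -44.  16.] [605.  60.  80.]
flap pts 0 []
[-3.43846467  1.42007974 11.29063787]
```

View pics/e.png

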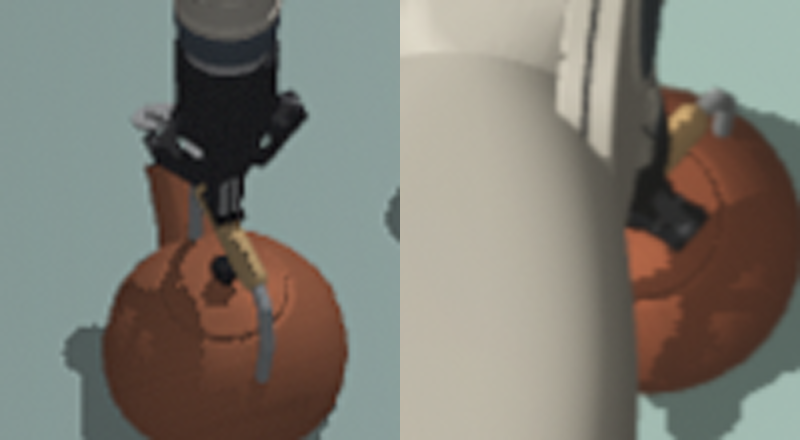

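The flap is lifted clear at crop (150,115), reaching z≈160–180. The pad is down under the fingers, the kettle body hasn't moved, and the push holds at about 11 N. Handing in.

```bash
python3 -c "
from plant import job;print(job.close_job())"
```

```text
the job is handed in; nothing more can be done
None
```

I pressed the thumb lever down to its stop and handed the job in with the fingers still holding it at about 11 N; the last picture showed the flap lifted clear of the spout and the kettle where it was, but the verdict was not shown to me.

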